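# Stack three spacers on the assembly spindle in order of size

### The arm

A 7-joint arm with a two-finger parallel gripper is mounted at the origin on a cart in front of the work surface, level with it; the furniture and walls round the work are solid. World frame = base frame: x ahead of the robot, y to its left, z up, the work surface at z = 0. Lengths are in m, angles in degrees, forces in N, time in s.
With the tool pointing down it reaches from about 0.425 to 0.875 m from the base axis. Payload 4.7 kg.
Tool frame: the origin (TCP) lies between the finger pads; the fingertips stand 8 mm ahead of it and the grasp point (between the pads) lies 11 mm behind it (env.tip_extent is the distance from the TCP to the fingertips, in m); z points along the fingers, y is the line along which they close (so a half turn about z gives the same grasp; the last joint's range is limited). The gripper opens to 87 mm and grips with 3 to 60 N. Pads are 19 mm wide; open, the fingers measure 117 mm over their backs; the gripper's body (75 mm by 190 mm) begins 51 mm behind the grasp point.
Start: joints at [-69.666, 18.392, -4.016, 83.108, 1.295, 78.541, -3.26], TCP at [0.217, 0.613, 0.231] pointing down, gripper open.
Joint ranges: [-163.93, 163.93], [-17.29, 119.83], [-79.2, 71.16], [3.27, 140.29], [-89.18, 269.18], [5.43, 117.66], [-154.24, 154.24]. Speed limits (degrees/s): [147.25, 147.25, 180, 180, 180, 180, 180].

### API

Orientations are given as [roll, pitch, yaw] about the fixed x, y, z axes, in that order (R = Rz(yaw) Ry(pitch) Rx(roll)).
In Python, from cell import sensors, vision, workorder, env gives the robot as it stands.
- The arm moves only by the tool drive_tool, never from a script. Its argument "moves" is a list of rows, each an object of numbers: "x", "y", "z": the shift along the tool's x, y, z in mm; "rx", "ry", "rz": the turn, a rotation vector about the tool's x, y, z in rad; "fingers": the closure, from -1 (fully open) to 1 (shut). In form: [{"x": .., "y": .., "z": .., "rx": .., "ry": .., "rz": .., "fingers": ..}, ...]. A call has 1 to 20 rows; each row is the pose to reach, as a shift and turn from the pose commanded when the call began, along the tool's axes at that moment; what a row does not reach only later rows make up. A row lasts 1/8 s, in which the tool goes at most 62.5 mm and 10.7 degrees, less where a joint would pass 70% of its speed; a pose out of reach is approached as far as the arm can. A call with a gripper value outside its range is refused whole. The fingers move at their own pace and stop on an object; "force" is the grip in N (left out, the last holds). Time passes only in rows, so rows that repeat a pose let the fingers close. It gives the time, the measured TCP pose, the force, the opening and the grip force at its end, in the units of the state.
- sensors.get_obs(): the state, without advancing time (a new reading comes with each control period).
- vision.read_camera(name): name is "scene" or "top" or "wrist"; returns a dict with "image" (420x560x3 uint8, red, green, blue), "fx", "fy", "cx", "cy" (pixels), "k1" (the pictures are not rectified: a ray, as slopes to the right and down, at radius r is drawn at 1 + k1 r^2 times it, then the intrinsics apply), "R" (3x3) and "t" (3): a world point X has camera coordinates R X + t. Camera axes: x right, y down, z forward; pixel columns grow to the right and rows downward; lengths in m; the calibration is good to about 2 mm. A picture is of the moment at which its call begins. There is no depth.
- workorder.sign_off(): hands the job in; it is judged then, once.
The state is a dict: "time_s": time; "qpos": joint angles; "joint_velocities": joint speeds; "effort": joint torques, N m; "tool_pos": TCP position; "tool_rot": TCP orientation; "force": force on the tool from outside, world axes, zero at the start; "wrist_torque": the same for the moment, N m; "grip_width": finger opening in m; "grasp_force": force on a finger pad.
Only numpy, scipy, OpenCV 4.12 (cv2) and the standard library are available. Lean on these libraries where they do the work, as an engineer would, in place of code of your own. Each camera call takes 0.05 s, during which the arm holds its last target. There are 200 camera calls.

### The job

Thread the three loose spacers onto the upright spindle of the blue stand, the widest first, then the middle one, then the narrowest, each lying flat on the one below. The spindle can be clamped anywhere along its slot, so feel for it with light pressure and lower each spacer all the way home; never force a spacer down or let it drop. Leave the tin and the dropper bottle undisturbed.

Things in the scene. Friction and masses are not known exactly. Their poses are not given: they have to be found in the camera images.
- stand: Assembly stand fixed to the bench: round blue foot, 90 mm across, 12 mm high, with a dark slot along its own x axis across its top and a screw head 3 mm high 34 mm to either side (own y). Origin: centre of the foot's underside, z up. The steel spindle (20 mm diameter) stands upright on the slot's centre line (own y = 0), rigidly clamped anywhere from own x = -7 to +7 mm; this is not measured.
- slot_seat (a point): Point on the foot's centre axis, 18 mm above its underside: the height of the seat, the top of the spindle's flange (38 mm across, moves with the spindle). Stacked in order, the spacers' undersides lie 0, 18 and 36 mm above this point. Over 40 N on the stand or spindle counts as forcing, and so does the blow of a spacer that falls onto it.
- slot_top (a point): Point on the foot's centre axis, 82 mm above its underside: the height of the spindle's flat tip (1.5 mm chamfer). The spindle itself stands up to 7 mm to either side of this point along the stand's own x. The bores are 2 mm wider than the spindle: a spacer slips on only when centred to about 1 mm, else it lands on the tip.
- wide_spacer: A flat round spacer ring, plain grey steel, outside diameter 62 mm, bore 22 mm, 18 mm thick, about 200 g. It lies flat on the bench. Origin at the centre of its underside, z up along the bore.
- middle_spacer: A flat round spacer ring, plain yellow brass, outside diameter 52 mm, bore 22 mm, 18 mm thick, about 140 g. It lies flat on the bench. Origin at the centre of its underside, z up along the bore.
- narrow_spacer: A flat round spacer ring, plain reddish copper, outside diameter 42 mm, bore 22 mm, 18 mm thick, about 90 g. It lies flat on the bench. Origin at the centre of its underside, z up along the bore.
- flux_tin: Bystander: a small loose tin with an orange band and a brown cap, 49 x 49 x 76 mm, standing upright near the stand. Origin at the centre of its underside, z up.
- dropper_bottle: Bystander: a loose white dropper bottle, 36 mm in diameter, 94 mm high, standing upright. Origin at the centre of its underside, z up.
Things that resemble listed ones, but are neither listed nor needed, are in the scene too. What is shaped like the middle_spacer but pink is not meant. What is shaped like the wide_spacer but turquoise is not meant.

How it is judged:
By the outcome, as a careful person would: the job done as asked, in the order asked, and still so for the second after the job is handed in, with the robot touching nothing.
It also fails if it takes over 72 s, if anything falls off the work surface, if the arm or the gripper's body presses on something with over 40 N, if the wrist force passes 120 N, or if a joint passes its speed limit or range.

## Working session

There is one attempt and no reset: what is moved stays moved. The work goes in short steps, Python scripts to look and compute and a tool call to move; the robot and the scene stay as the last step left them, time stands still between calls to the robot, and variables do not carry over. Pictures are saved under pics/ and viewed, at most 10 in all, crops included, and the job is handed in when it is done.

Besides the shell and the picture viewer there is one more tool, called after ">>>" by a JSON object that holds its "fn" and its "kwargs", one argument or row to a line. drive_tool: Moves the arm, as the interface text tells. Its arguments: {"type":"object","properties":{"moves":{"type":"array"},"force":{"type":"number"}},"required":["moves"]}

```bash
mkdir -p pics; ls; python3 - <<'E'
from cell import sensors, vision, env
import cv2
print(sensors.get_obs(), env.tip_extent)
for n in ("scene","top"):
    c=vision.read_camera(n); cv2.imwrite(f"pics/{n}0.png",c["image"][:,:,::-1])
    print(n,{k:v for k,v in c.items() if k!="image"})
E
```

```text
pics
{'time_s': 0.0, 'qpos': array([-69.66550388,  18.43728752,  -4.01487554,  83.17588785,
         1.29513949,  78.53908031,  -3.26019244]), 'joint_velocities': array([-0.04615761, -0.03101542, -0.01791202,  0.03315251, -0.05027635,
        0.05321355, -0.13411777]), 'effort': array([-2.47029431e-05, -4.91283882e+01, -4.04010639e-01, -3.12530029e+01,
       -6.39976957e-02,  4.35311103e-02,  1.65071133e-04]), 'tool_pos': array([0.21713474, 0.61209179, 0.22947284]), 'tool_rot': array([-1.79892991e+02,  6.08708768e-03,  1.60474494e+02]), 'force': array([ 0.2063363 , -0.34087475,  0.16907289]), 'wrist_torque': array([0.03805922, 0.02028502, 0.0232595 ]), 'grasp_force': 0.0, 'grip_width': 0.0872532878246192} 0.008
scene {'fx': 413.84928496594335, 'fy': 413.84928496594335, 'cx': 278.9505310415243, 'cy': 203.15862411859976, 'k1': -0.009103279059177712, 'R': array([[ 0.53463993, -0.84500097, -0.01155467],
       [-0.49414314, -0.30149867, -0.81542695],
       [ 0.68555285,  0.44166946, -0.57874466]]), 't': array([-0.40701953,  0.31446938,  0.59112489])}
top {'fx': 438.3713461989745, 'fy': 438.3713461989745, 'cx': 279.43471351622736, 'cy': 202.0274714543523, 'k1': -0.061006549718614196, 'R': array([[-2.40589226e-02, -9.99710333e-01,  6.47370820e-04],
       [-9.99010734e-01,  2.40178507e-02, -3.74258759e-02],
       [ 3.73994864e-02, -1.54715665e-03, -9.99299197e-01]]), 't': array([-0.1263238 ,  0.54939888,  0.93263809])}
```

View pics/scene0.png

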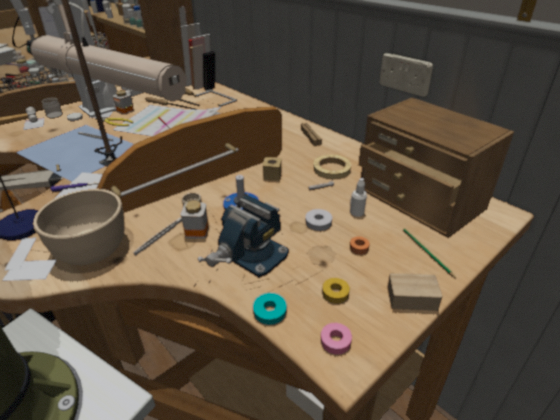

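View pics/top0.png

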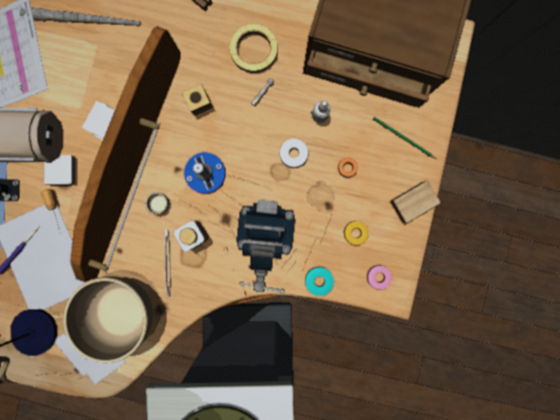

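Top picture candidates:
- **Grey steel wide spacer:** (294,153). The turquoise ring at (320,281) is a look-alike.
- **Yellow brass middle spacer:** (356,233). The pink ring at (379,278) and the big tan ring at (254,48) are look-alikes.
- **Copper narrow spacer:** (348,167).
- **Stand:** blue foot at (205,172).
- **Tin:** about (190,237), with a jar-like thing at (158,204).
- **Bottle:** (321,112).
- **Vise:** (265,232).

My choices are grey, yellow and copper. Next I measure them and check them in one crop.

```bash
cat > h.py <<'E'
import numpy as np, cv2
from scipy.optimize import minimize
def proj(c,P):
    q=np.atleast_2d(P)@c["R"].T+c["t"]; s=q[:,:2]/q[:,2:]
    s=s*(1+c["k1"]*(s**2).sum(1,keepdims=True))
    return s*[c["fx"],c["fy"]]+[c["cx"],c["cy"]]
def ray(c,uv,z):
    d=(np.array(uv,float)-[c["cx"],c["cy"]])/[c["fx"],c["fy"]]; s=d.copy()
    for _ in range(8): s=d/(1+c["k1"]*(s@s))
    o=-c["R"].T@c["t"]; v=c["R"].T@np.r_[s,1]
    return (o+v*(z-o[2])/v[2])[:2]
A=np.linspace(0,2*np.pi,120,endpoint=False)
def circ(x,y,r,z): return np.c_[x+r*np.cos(A),y+r*np.sin(A),0*A+z]
def sil(c,shape,x,y,r,z0,z1,bore=0,S=4):
    m=np.zeros((shape[0]*S,shape[1]*S),np.uint8)
    f=lambda P:np.round((proj(c,P)+.5)*S-.5).astype(np.int32)
    cv2.fillConvexPoly(m,cv2.convexHull(f(np.r_[circ(x,y,r,z0),circ(x,y,r,z1)])),255)
    if bore:
        k=np.zeros_like(m);k2=k.copy()
        cv2.fillConvexPoly(k,f(circ(x,y,bore,z0)),255);cv2.fillConvexPoly(k2,f(circ(x,y,bore,z1)),255)
        m[(k&k2)>0]=0
    return cv2.resize(m,(shape[1],shape[0]),interpolation=cv2.INTER_AREA)/255.
def comp(mask,uv,close=3):
    mask=cv2.morphologyEx(mask.astype(np.uint8),cv2.MORPH_CLOSE,np.ones((close,close)))
    n,l,st,ce=cv2.connectedComponentsWithStats(mask)
    k=min(range(1,n),key=lambda i:np.hypot(*(ce[i]-uv))+(1e3 if st[i,4]<60 else 0))
    return (l==k).astype(float),st[k,4]
def fit(c,mask,x0,r,z0,z1,bore=0):
    f=lambda p:np.abs(sil(c,mask.shape,p[0]/1e3,p[1]/1e3,r,z0,z1,bore)-mask).sum()
    p=np.array(x0)*1e3
    s=minimize(f,p,method="Nelder-Mead",options=dict(initial_simplex=[p,p+[4,0],p+[0,4]],xatol=.1,fatol=.5))
    return s.x/1e3,s.fun
E
python3 - <<'E'
from h import *
from cell import vision
C={n:vision.read_camera(n) for n in("top","scene")}
T=dict(wide=((294,153),.031,0,.018,.011),mid=((356,233),.026,0,.018,.011),nar=((348,167),.021,0,.018,.011),stand=((205,172),.045,0,.012,0))
for n,(uv,r,z0,z1,b) in T.items():
    x0=ray(C["top"],uv,.01); px=C["top"]["image"][tuple(np.array(uv[::-1])+[0,int(r*350)])].astype(int)
    print(n,x0.round(4),"rgb",px)
    for cn,c in C.items():
        hsv=cv2.cvtColor(c["image"],cv2.COLOR_RGB2HSV).astype(int);H,S,V=hsv[...,0],hsv[...,1],hsv[...,2]
        m=dict(wide=(S<70)&(V>90),mid=(H>20)&(H<33)&(S>170),nar=((H<12)|(H>176))&(S>150)&(V>90),stand=(H>100)&(H<125)&(S>150))[n]
        uvp=proj(c,[*x0,.009])[0]
        M,a=comp(m,uvp,9 if n=="stand" else 3)
        print("  ",cn,*fit(c,M,x0,r,z0,z1,b),"area",a)
for n,uv,z in(("tin",(190,236),.076),("jar",(158,204),.08),("bottle",(321,107),.094),("vise",(265,210),.07)): print(n,ray(C["top"],uv,z))
# spindle tip rough
im=C["top"]["image"][80:300,140:400]; cv2.imwrite("pics/crop0.png",cv2.resize(im[:,:,::-1],(780,600)if 0 else (700,592),interpolation=cv2.INTER_CUBIC))
E
```

```text
wide [ 0.6515 -0.1735] rgb [206 210 214]
   top [ 0.65270892 -0.17244981] 40.85098039215686 area 638
   scene [ 0.66328759 -0.17060865] 137.96470588235294 area 385
mid [ 0.4756 -0.3025] rgb [205 168  50]
   top [ 0.47658233 -0.30239751] 97.21960784313725 area 337
   scene [ 0.47941598 -0.30378555] 179.28627450980392 area 455
nar [ 0.6184 -0.2896] rgb [205 133  73]
   top [ 0.61218156 -0.2770579 ] 263.3843137254902 area 1
   scene [ 0.63270012 -0.28780985] 248.6392156862745 area 82
stand [0.615  0.0198] rgb [ 36  94 181]
   top [0.61324909 0.02272676] 473.36470588235295 area 930
   scene [0.63020945 0.06902837] 622.6392156862744 area 90
tin [0.48004128 0.04113947]
jar [0.54548605 0.10359732]
bottle [ 0.7296154  -0.22631006]
vise [ 0.52860749 -0.10996237]
```

View pics/crop0.png

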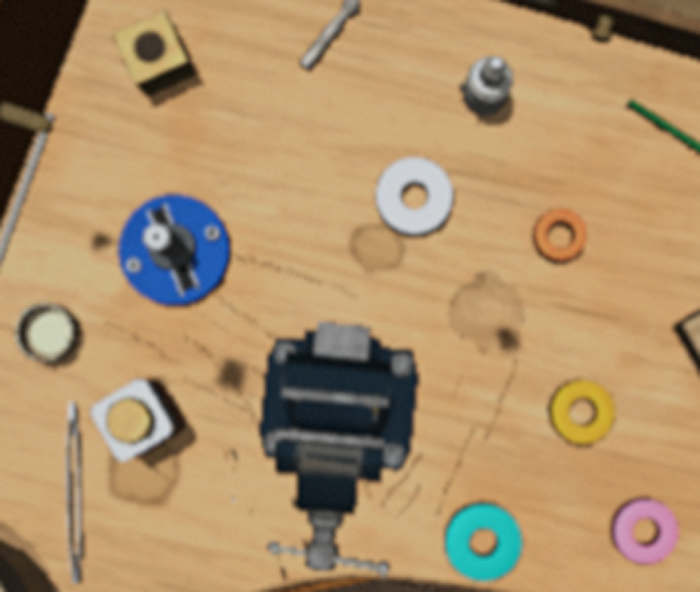

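The crop confirms the choices: grey at crop (414,196), brass at (581,411), copper at (559,235), stand at (175,250). The spindle tip is at (155,236) and the screws are at (133,265) and (212,232). I'll keep the tool yaw at 160° throughout, because the gripper body then clears the bottle, tin and vise everywhere. First I go above the stand.

>>> {"fn": "drive_tool", "kwargs": {
  "moves": [
    {"z": -50},
    {"x": -60, "y": -45, "z": -80},
    {"x": -570, "y": -423, "z": -80},
    {"x": -570, "y": -423, "z": -80},
    {"x": -570, "y": -423, "z": -80},
    {"x": -570, "y": -423, "z": -80},
    {"x": -570, "y": -423, "z": -80},
    {"x": -570, "y": -423, "z": -80},
    {"x": -570, "y": -423, "z": -80},
    {"x": -570, "y": -423, "z": -80},
    {"x": -570, "y": -423, "z": -80},
    {"x": -570, "y": -423, "z": -80},
    {"x": -570, "y": -423, "z": -30},
    {"x": -570, "y": -423, "z": -10},
    {"x": -570, "y": -423, "z": -10},
    {"x": -570, "y": -423, "z": -10}
  ]
}}

```text
invalid input at $.moves[0]: expected keys x, y, z, rx, ry, rz, fingers
```

```bash
python3 - <<'E'
from h import *
from cell import vision,sensors
o=sensors.get_obs();print(o["time_s"],o["tool_pos"],o["tool_rot"])
c=vision.read_camera("wrist");print({k:v for k,v in c.items() if k!="image"}, -c["R"].T@c["t"])
cv2.imwrite("pics/w1.png",c["image"][:,:,::-1])
E
```

```text
0.2 [0.21721965 0.61229967 0.22988196] [-1.79934820e+02  3.96782987e-03  1.60473401e+02]
{'fx': 345.3329648645984, 'fy': 345.3329648645984, 'cx': 285.28748165907484, 'cy': 207.96321607208202, 'k1': -0.035778346702267566, 'R': array([[ 3.34612660e-01,  9.42355700e-01,  3.19827300e-04],
       [ 9.06039255e-01, -3.21810653e-01,  2.74828623e-01],
       [ 2.59089243e-01, -9.16713606e-02, -9.61493175e-01]]), 't': array([-0.65036113, -0.03258506,  0.38899526])} [0.14635793 0.63804502 0.3831796 ]
```

View pics/w1.png

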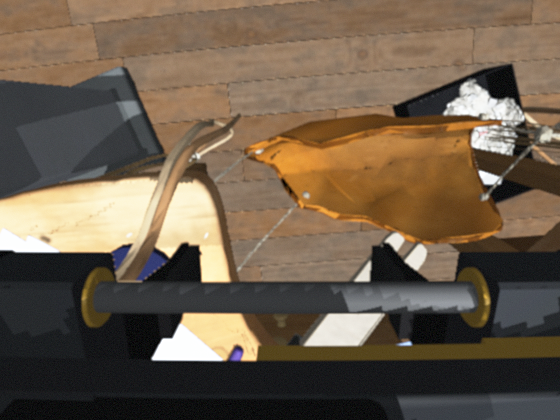

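The wrist view is wasted because the call was refused. It does show that the camera looks at the tool's +x side, with the TCP at about row 271. So I stop 60 mm short along tool x of the stand to view it.

>>> {"fn": "drive_tool", "kwargs": {
  "moves": [
    {"x": 0, "y": 0, "z": -50, "rx": 0, "ry": 0, "rz": 0, "fingers": -1},
    {"x": -60, "y": -45, "z": -80, "rx": 0, "ry": 0, "rz": 0, "fingers": -1},
    {"x": -630, "y": -423, "z": -80, "rx": 0, "ry": 0, "rz": 0, "fingers": -1},
    {"x": -630, "y": -423, "z": -80, "rx": 0, "ry": 0, "rz": 0, "fingers": -1},
    {"x": -630, "y": -423, "z": -80, "rx": 0, "ry": 0, "rz": 0, "fingers": -1},
    {"x": -630, "y": -423, "z": -80, "rx": 0, "ry": 0, "rz": 0, "fingers": -1},
    {"x": -630, "y": -423, "z": -80, "rx": 0, "ry": 0, "rz": 0, "fingers": -1},
    {"x": -630, "y": -423, "z": -80, "rx": 0, "ry": 0, "rz": 0, "fingers": -1},
    {"x": -630, "y": -423, "z": -80, "rx": 0, "ry": 0, "rz": 0, "fingers": -1},
    {"x": -630, "y": -423, "z": -80, "rx": 0, "ry": 0, "rz": 0, "fingers": -1},
    {"x": -630, "y": -423, "z": -80, "rx": 0, "ry": 0, "rz": 0, "fingers": -1},
    {"x": -630, "y": -423, "z": -80, "rx": 0, "ry": 0, "rz": 0, "fingers": -1},
    {"x": -630, "y": -423, "z": -80, "rx": 0, "ry": 0, "rz": 0, "fingers": -1},
    {"x": -630, "y": -423, "z": -30, "rx": 0, "ry": 0, "rz": 0, "fingers": -1},
    {"x": -630, "y": -423, "z": 0, "rx": 0, "ry": 0, "rz": 0, "fingers": -1},
    {"x": -630, "y": -423, "z": 0, "rx": 0, "ry": 0, "rz": 0, "fingers": -1}
  ]
}}

```text
time_s: 2.25
tool_pos: [0.668, 0.0036, 0.2274]
tool_rot: [-179.9, -0.3, 160.5]
force: [-0.1, 0.1, 0.9]
grip_width: 0.087
grasp_force: 0.0
```

```bash
python3 - <<'E'
from h import *
from cell import vision,sensors
o=sensors.get_obs();print(o["time_s"],o["tool_pos"],o["tool_rot"])
c=vision.read_camera("wrist")
import pickle;pickle.dump(c,open("w2.pkl","wb"))
for n,z in(("foot",.012),("tip",.082)): print(n,proj(c,[.613,.023,z]))
cv2.imwrite("pics/w2.png",c["image"][:,:,::-1])
E
```

```text
2.25 [0.66796881 0.00356745 0.22739277] [-179.87068979   -0.32241183  160.46651296]
foot [[284.81581153 127.6263326 ]]
tip [[284.64312559 131.31799736]]
```

View pics/w2.png

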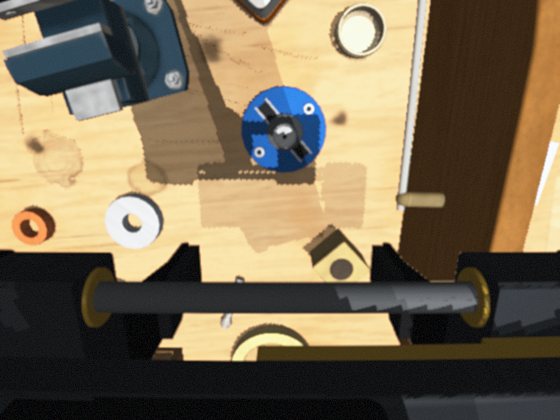

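The wrist view shows the stand at (284,128), with the spindle tip near (285,131) seen almost end-on and the screws at (309,109) and (259,153). The grey ring is at (134,221) and the copper ring at (33,226). Next I measure these precisely.

```bash
python3 - <<'E'
from h import *
import pickle
from cell import vision
c=pickle.load(open("w2.pkl","rb")); t=vision.read_camera("top")
hsv=cv2.cvtColor(c["image"],cv2.COLOR_RGB2HSV).astype(int);H,S,V=hsv[...,0],hsv[...,1],hsv[...,2]
M,a=comp((H>98)&(H<128)&(S>120),(284,128),3)
k,_=cv2.findContours(M.astype(np.uint8),0,1); M=cv2.drawContours(np.zeros(M.shape,np.uint8),[cv2.convexHull(k[0])],-1,1,-1).astype(float)
print("stand",fit(c,M,(.613,.023),.045,0,.012),a)
M,a=comp((S<60)&(V>110),(134,221));print("wide",fit(c,M,(.653,-.172),.031,0,.018,.011),a)
M,a=comp(((H<12)|(H>176))&(S>140),(33,226));print("nar",fit(c,M,(.618,-.29),.021,0,.018,.011),a)
for uv in((309,109),(259,153)):print("screw w",ray(c,uv,.015))
for uv in((285,131),):print("tip w",ray(c,uv,.082))
print("tip top",ray(t,(197.6,167.7),.082),"screws top",ray(t,(133/2.692+140,265/2.692+80),.015),ray(t,(212/2.692+140,232/2.692+80),.015))
a=cv2.resize(c["image"][75:185,230:340],(550,550),interpolation=cv2.INTER_CUBIC)
b=cv2.resize(t["image"][145:200,178:203+30],(250*1,250),interpolation=cv2.INTER_CUBIC)
b=cv2.copyMakeBorder(b,0,300,0,0,cv2.BORDER_CONSTANT)
cv2.imwrite("pics/c2.png",np.hstack([a,b])[:,:,::-1])
E
```

```text
stand (array([0.61568673, 0.02001391]), np.float64(334.9450980392156)) 3725
wide (array([ 0.65279163, -0.17394745]), np.float64(461.5921568627451)) 2086
nar (array([ 0.62639142, -0.28279396]), np.float64(1106.886274509804)) 217
screw w [0.60357835 0.05259388]
screw w [ 0.62841407 -0.01138828]
tip w [0.61285205 0.0233739 ]
tip top [0.61606719 0.02242642] screws top [0.60142377 0.05282858] [ 0.62627101 -0.01090539]
```

View pics/c2.png

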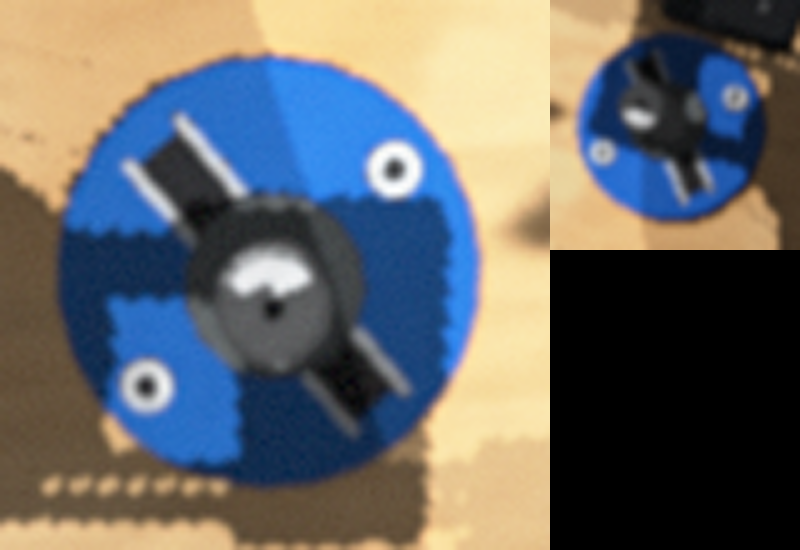

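The close crop shows a sharp tip centre hole at crop (273,308), which is wrist px (284.2,136.2). The flange centre is at (274,285), or px (284.3,131.6), and the screws are at (147,386) and (394,169).

```bash
python3 - <<'E'
from h import *
import pickle
c=pickle.load(open("w2.pkl","rb"))
f=lambda u,v:((u+.5)/5-.5+230,(v+.5)/5-.5+75)
tip=ray(c,f(273,308),.082);fl=ray(c,f(274,285),.018);s1=ray(c,f(147,386),.015);s2=ray(c,f(394,169),.015)
m=(s1+s2)/2;y=(s2-s1)/np.linalg.norm(s2-s1);x=np.array([y[1],-y[0]])
print("tip",tip,"fl",fl,"mid",m,"sep",np.linalg.norm(s2-s1))
for p in(tip,fl):print("own x,y",(p-m)@x,(p-m)@y)
# narrow & wide, looser masks
hsv=cv2.cvtColor(c["image"],cv2.COLOR_RGB2HSV).astype(int);H,S,V=hsv[...,0],hsv[...,1],hsv[...,2]
print(hsv[226,20],hsv[238,33],hsv[221,115],hsv[221,155],hsv[221,185])
for nm,mk,uv,r,g in(("wide",S<75,(134,221),.031,(.653,-.173)),("nar",((H<15)|(H>175))&(S>110),(33,226),.021,(.618,-.29))):
    M,a=comp(mk&(V>60),uv)
    ys,xs=np.nonzero(M);print(nm,a,xs.min(),xs.max(),ys.min(),ys.max(),fit(c,M,g,r,0,.018,.011))
E
```

```text
tip [0.61671457 0.02127781] fl [0.61638675 0.02135411] mid [0.61502357 0.02063079] sep 0.06770631426338734
own x,y 0.0018105502685931976 -6.523598704369967e-06
own x,y 0.0015323218824784414 0.00018288887324741522
[ 10 168 149] [ 11 170 240] [110   3 242] [105   2 244] [ 21  85 247]
wide 2442 104 162 193 249 (array([ 0.65283979, -0.17419622]), np.float64(128.23921568627452))
nar 1152 12 55 207 244 (array([ 0.61865755, -0.28823021]), np.float64(194.02745098039213))
```

>>> {"fn": "drive_tool", "kwargs": {
  "moves": [
    {"x": -45, "y": -173, "z": 0, "rx": 0, "ry": 0, "rz": 0, "fingers": -1},
    {"x": -45, "y": -173, "z": 0, "rx": 0, "ry": 0, "rz": 0, "fingers": -1},
    {"x": -45, "y": -173, "z": 0, "rx": 0, "ry": 0, "rz": 0, "fingers": -1},
    {"x": -45, "y": -173, "z": 60, "rx": 0, "ry": 0, "rz": 0, "fingers": -1},
    {"x": -45, "y": -173, "z": 120, "rx": 0, "ry": 0, "rz": 0, "fingers": -1},
    {"x": -45, "y": -173, "z": 170, "rx": 0, "ry": 0, "rz": 0, "fingers": -1},
    {"x": -45, "y": -173, "z": 195, "rx": 0, "ry": 0, "rz": 0, "fingers": -1},
    {"x": -45, "y": -173, "z": 210, "rx": 0, "ry": 0, "rz": 0, "fingers": -1},
    {"x": -45, "y": -173, "z": 215, "rx": 0, "ry": 0, "rz": 0, "fingers": -1},
    {"x": -45, "y": -173, "z": 215, "rx": 0, "ry": 0, "rz": 0, "fingers": -1}
  ]
}}

```text
time_s: 3.6
tool_pos: [0.6554, -0.1748, 0.017]
tool_rot: [180.0, 0.1, 160.5]
force: [-0.0, 0.1, -0.1]
grip_width: 0.0871
grasp_force: 0.0
```

```bash
python3 - <<'E'
from cell import sensors
o=sensors.get_obs();print(o["tool_pos"],o["tool_rot"],o["force"])
E
```

```text
[ 0.65538084 -0.1747963   0.01699222] [1.79971542e+02 1.25969981e-01 1.60492612e+02] [-0.01813491  0.05033135 -0.09529739]
```

>>> {"fn": "drive_tool", "kwargs": {
  "moves": [
    {"x": 2.5, "y": 0, "z": 5, "rx": 0, "ry": 0, "rz": 0, "fingers": -1},
    {"x": 2.5, "y": 0, "z": 5, "rx": 0, "ry": 0, "rz": 0, "fingers": -1}
  ]
}}

```text
time_s: 3.85
tool_pos: [0.6518, -0.1737, 0.0108]
tool_rot: [180.0, 0.0, 160.5]
force: [-0.4, -0.2, 0.1]
grip_width: 0.0871
grasp_force: 0.0
```

>>> {"fn": "drive_tool", "kwargs": {
  "moves": [
    {"x": 0, "y": 0, "z": 0, "rx": 0, "ry": 0, "rz": 0, "fingers": 1},
    {"x": 0, "y": 0, "z": 0, "rx": 0, "ry": 0, "rz": 0, "fingers": 1},
    {"x": 0, "y": 0, "z": 0, "rx": 0, "ry": 0, "rz": 0, "fingers": 1},
    {"x": 0, "y": 0, "z": 0, "rx": 0, "ry": 0, "rz": 0, "fingers": 1}
  ],
  "force": 25
}}

```text
time_s: 4.35
tool_pos: [0.652, -0.1739, 0.0106]
tool_rot: [180.0, 0.0, 160.5]
force: [0.7, -0.1, 1.1]
grip_width: 0.0619
grasp_force: 25.0
```

```bash
python3 - <<'E'
from cell import sensors
o=sensors.get_obs();print(o["tool_pos"],o["tool_rot"],o["force"],o["grip_width"],o["grasp_force"])
E
```

```text
[ 0.6519965  -0.17391169  0.01062782] [1.79997600e+02 9.84437707e-03 1.60476157e+02] [ 0.66812015 -0.11502243  1.06215134] 0.0619433750321029 25.00008521368727
```

>>> {"fn": "drive_tool", "kwargs": {
  "moves": [
    {"x": 0, "y": 0, "z": -20, "rx": 0, "ry": 0, "rz": 0, "fingers": 1},
    {"x": 0, "y": 0, "z": -75, "rx": 0, "ry": 0, "rz": 0, "fingers": 1},
    {"x": 0, "y": 0, "z": -130, "rx": 0, "ry": 0, "rz": 0, "fingers": 1},
    {"x": 30, "y": 50, "z": -140, "rx": 0, "ry": 0, "rz": 0, "fingers": 1},
    {"x": 60, "y": 100, "z": -140, "rx": 0, "ry": 0, "rz": 0, "fingers": 1},
    {"x": 90, "y": 150, "z": -140, "rx": 0, "ry": 0, "rz": 0, "fingers": 1},
    {"x": 99, "y": 172, "z": -130, "rx": 0, "ry": 0, "rz": 0, "fingers": 1},
    {"x": 99, "y": 172, "z": -110, "rx": 0, "ry": 0, "rz": 0, "fingers": 1},
    {"x": 99, "y": 172, "z": -95, "rx": 0, "ry": 0, "rz": 0, "fingers": 1},
    {"x": 99, "y": 172, "z": -92, "rx": 0, "ry": 0, "rz": 0, "fingers": 1},
    {"x": 99, "y": 172, "z": -92, "rx": 0, "ry": 0, "rz": 0, "fingers": 1},
    {"x": 99, "y": 172, "z": -92, "rx": 0, "ry": 0, "rz": 0, "fingers": 1}
  ]
}}

```text
time_s: 5.85
tool_pos: [0.6167, 0.0205, 0.1032]
tool_rot: [180.0, 0.1, 160.4]
force: [-0.2, -0.7, -1.8]
grip_width: 0.0619
grasp_force: 25.0
```

```bash
cat > st.py <<'E'
from cell import sensors
import numpy as np,sys
# usage: st.py X Y -> shift in tool mm to bring TCP to X,Y
o=sensors.get_obs();p=o["tool_pos"];print(o["time_s"],p.round(5),o["tool_rot"].round(2),"F",o["force"].round(2),"M",o["wrist_torque"].round(3),o["grip_width"].round(4),o["grasp_force"])
if len(sys.argv)>2:
    d=np.array([float(sys.argv[1]),float(sys.argv[2])])-p[:2];a=np.radians(160.47)
    print("tool shift mm",1e3*d@[np.cos(a),np.sin(a)],1e3*d@[np.sin(a),-np.cos(a)])
E
python3 st.py .6159 .0216
```

```text
Traceback (most recent call last):
  File "st.py", line 4, in <module>
    o=sensors.get_obs();p=o["tool_pos"];print(o["time_s"],p.round(5),o["tool_rot"].round(2),"F",o["force"].round(2),"M",o["wrist_torque"].round(3),o["grip_width"].round(4),o["grasp_force"])
                                                                                                                                                   ^^^^^^^^^^^^^^^^^^^^^
AttributeError: 'float' object has no attribute 'round'
```

>>> {"fn": "drive_tool", "kwargs": {
  "moves": [
    {"x": 1, "y": 1, "z": 0, "rx": 0, "ry": 0, "rz": 0, "fingers": 1},
    {"x": 1, "y": 1, "z": 4, "rx": 0, "ry": 0, "rz": 0, "fingers": 1},
    {"x": 1, "y": 1, "z": 8, "rx": 0, "ry": 0, "rz": 0, "fingers": 1},
    {"x": 1, "y": 1, "z": 8, "rx": 0, "ry": 0, "rz": 0, "fingers": 1}
  ]
}}

```text
time_s: 6.35
tool_pos: [0.615, 0.0227, 0.0939]
tool_rot: [-180.0, -0.1, 160.5]
force: [0.1, 0.6, -0.9]
grip_width: 0.062
grasp_force: 25.0
```

```bash
sed -i 's/o\["grip_width"\].round(4)/round(o["grip_width"],4)/' st.py; python3 st.py .6159 .0216
```

```text
6.35 [0.61504 0.02266 0.09395] [-1.7997e+02 -6.0000e-02  1.6048e+02] F [ 0.08  0.57 -0.89] M [-0.004  0.013 -0.027] 0.062 24.99967080540955
tool shift mm -1.1686783187310354 -0.7075620893017285
```

>>> {"fn": "drive_tool", "kwargs": {
  "moves": [
    {"x": 0, "y": 0, "z": 0, "rx": 0, "ry": 0, "rz": 0, "fingers": 1},
    {"x": 0, "y": 0, "z": 0, "rx": 0, "ry": 0, "rz": 0, "fingers": 1},
    {"x": 0, "y": 0, "z": 0, "rx": 0, "ry": 0, "rz": 0, "fingers": 1}
  ]
}}

```text
time_s: 6.72
tool_pos: [0.6156, 0.0226, 0.0947]
tool_rot: [180.0, 0.0, 160.5]
force: [0.0, -0.9, -1.5]
grip_width: 0.062
grasp_force: 25.0
```

```bash
python3 st.py .6159 .0216
```

```text
6.725 [0.6156  0.02262 0.09472] [1.7999e+02 1.0000e-02 1.6047e+02] F [ 0.05 -0.89 -1.46] M [-0.032  0.031  0.02 ] 0.062 24.999765430111438
tool shift mm -0.6234609170193284 -0.8579582297362961
```

>>> {"fn": "drive_tool", "kwargs": {
  "moves": [
    {"x": -0.5, "y": -0.8, "z": 0, "rx": 0, "ry": 0, "rz": 0, "fingers": 1},
    {"x": -0.5, "y": -0.8, "z": 1, "rx": 0, "ry": 0, "rz": 0, "fingers": 1},
    {"x": -0.5, "y": -0.8, "z": 2, "rx": 0, "ry": 0, "rz": 0, "fingers": 1},
    {"x": -0.5, "y": -0.8, "z": 3, "rx": 0, "ry": 0, "rz": 0, "fingers": 1},
    {"x": -0.5, "y": -0.8, "z": 3, "rx": 0, "ry": 0, "rz": 0, "fingers": 1},
    {"x": -0.5, "y": -0.8, "z": 3, "rx": 0, "ry": 0, "rz": 0, "fingers": 1}
  ]
}}

```text
time_s: 7.48
tool_pos: [0.6157, 0.0217, 0.0916]
tool_rot: [180.0, 0.0, 160.5]
force: [0.3, 0.4, -1.4]
grip_width: 0.062
grasp_force: 25.0
```

```bash
python3 st.py .6159 .0216
```

```text
7.475 [0.61571 0.02169 0.09156] [180.     0.   160.47] F [ 0.31  0.35 -1.4 ] M [-0.014 -0.011 -0.045] 0.062 24.999712561257184
tool shift mm -0.20665750868106897 -0.022496850154025888
```

>>> {"fn": "drive_tool", "kwargs": {
  "moves": [
    {"x": 0, "y": 0, "z": 1, "rx": 0, "ry": 0, "rz": 0, "fingers": 1},
    {"x": 0, "y": 0, "z": 2, "rx": 0, "ry": 0, "rz": 0, "fingers": 1},
    {"x": 0, "y": 0, "z": 3, "rx": 0, "ry": 0, "rz": 0, "fingers": 1},
    {"x": 0, "y": 0, "z": 3, "rx": 0, "ry": 0, "rz": 0, "fingers": 1}
  ]
}}

```text
time_s: 7.98
tool_pos: [0.6156, 0.0216, 0.0884]
tool_rot: [-180.0, -0.0, 160.5]
force: [0.3, -0.4, -2.2]
grip_width: 0.062
grasp_force: 25.0
```

```bash
python3 st.py .6159 .0216
```

```text
7.975 [0.61564 0.02164 0.08845] [-179.99   -0.    160.48] F [ 0.27 -0.36 -2.17] M [-0.029 -0.099 -0.02 ] 0.062 24.999654649291188
tool shift mm -0.262362513663813 0.04754590196157467
```

Underside is at about 78 mm with no contact, so the spacer is on the spindle. Lower it.

>>> {"fn": "drive_tool", "kwargs": {
  "moves": [
    {"x": 0, "y": 0, "z": 2, "rx": 0, "ry": 0, "rz": 0, "fingers": 1},
    {"x": 0, "y": 0, "z": 4, "rx": 0, "ry": 0, "rz": 0, "fingers": 1},
    {"x": 0, "y": 0, "z": 7, "rx": 0, "ry": 0, "rz": 0, "fingers": 1},
    {"x": 0, "y": 0, "z": 10, "rx": 0, "ry": 0, "rz": 0, "fingers": 1},
    {"x": 0, "y": 0, "z": 13, "rx": 0, "ry": 0, "rz": 0, "fingers": 1},
    {"x": 0, "y": 0, "z": 15, "rx": 0, "ry": 0, "rz": 0, "fingers": 1},
    {"x": 0, "y": 0, "z": 15, "rx": 0, "ry": 0, "rz": 0, "fingers": 1}
  ]
}}

```text
time_s: 8.85
tool_pos: [0.6156, 0.0216, 0.0733]
tool_rot: [-180.0, -0.0, 160.5]
force: [-0.7, -0.2, -1.9]
grip_width: 0.0619
grasp_force: 25.0
```

```bash
python3 st.py .6159 .0216
```

```text
8.85 [0.61564 0.02157 0.07334] [-179.99   -0.    160.47] F [-0.75 -0.19 -1.91] M [-0.181 -0.063 -0.012] 0.0619 24.99961922876537
tool shift mm -0.24015757963738266 0.11345709120029226
```

>>> {"fn": "drive_tool", "kwargs": {
  "moves": [
    {"x": 0, "y": 0, "z": 3, "rx": 0, "ry": 0, "rz": 0, "fingers": 1},
    {"x": 0, "y": 0, "z": 6, "rx": 0, "ry": 0, "rz": 0, "fingers": 1},
    {"x": 0, "y": 0, "z": 10, "rx": 0, "ry": 0, "rz": 0, "fingers": 1},
    {"x": 0, "y": 0, "z": 14, "rx": 0, "ry": 0, "rz": 0, "fingers": 1},
    {"x": 0, "y": 0, "z": 18, "rx": 0, "ry": 0, "rz": 0, "fingers": 1},
    {"x": 0, "y": 0, "z": 22, "rx": 0, "ry": 0, "rz": 0, "fingers": 1},
    {"x": 0, "y": 0, "z": 26, "rx": 0, "ry": 0, "rz": 0, "fingers": 1},
    {"x": 0, "y": 0, "z": 30, "rx": 0, "ry": 0, "rz": 0, "fingers": 1},
    {"x": 0, "y": 0, "z": 34, "rx": 0, "ry": 0, "rz": 0, "fingers": 1},
    {"x": 0, "y": 0, "z": 37, "rx": 0, "ry": 0, "rz": 0, "fingers": 1},
    {"x": 0, "y": 0, "z": 40, "rx": 0, "ry": 0, "rz": 0, "fingers": 1},
    {"x": 0, "y": 0, "z": 40, "rx": 0, "ry": 0, "rz": 0, "fingers": 1}
  ]
}}

```text
time_s: 10.35
tool_pos: [0.6157, 0.0216, 0.0333]
tool_rot: [-180.0, 0.0, 160.5]
force: [0.7, -1.0, -3.0]
grip_width: 0.0618
grasp_force: 25.0
```

```bash
python3 st.py .6159 .0216
```

```text
10.35 [0.61568 0.02159 0.03327] [-179.99    0.    160.47] F [ 0.69 -1.01 -3.04] M [-0.235 -0.206 -0.015] 0.0618 24.999647412914783
tool shift mm -0.2070440754212636 0.08683656414927958
```

4.7 mm remain, so I continue to a light touch.

>>> {"fn": "drive_tool", "kwargs": {
  "moves": [
    {"x": 0, "y": 0, "z": 1, "rx": 0, "ry": 0, "rz": 0, "fingers": 1},
    {"x": 0, "y": 0, "z": 2, "rx": 0, "ry": 0, "rz": 0, "fingers": 1},
    {"x": 0, "y": 0, "z": 3, "rx": 0, "ry": 0, "rz": 0, "fingers": 1},
    {"x": 0, "y": 0, "z": 4, "rx": 0, "ry": 0, "rz": 0, "fingers": 1},
    {"x": 0, "y": 0, "z": 4.5, "rx": 0, "ry": 0, "rz": 0, "fingers": 1},
    {"x": 0, "y": 0, "z": 4.5, "rx": 0, "ry": 0, "rz": 0, "fingers": 1},
    {"x": 0, "y": 0, "z": 4.5, "rx": 0, "ry": 0, "rz": 0, "fingers": 1}
  ]
}}

```text
time_s: 11.22
tool_pos: [0.6157, 0.0217, 0.029]
tool_rot: [-180.0, 0.0, 160.5]
force: [1.2, -1.2, -2.2]
grip_width: 0.0616
grasp_force: 25.0
```

```bash
python3 st.py .6159 .0216
```

```text
11.225 [0.6157  0.02165 0.02902] [-180.      0.    160.47] F [ 1.17 -1.19 -2.21] M [-0.273 -0.194 -0.021] 0.0616 24.999636041466147
tool shift mm -0.2059298268665767 0.017154259434223176
```

>>> {"fn": "drive_tool", "kwargs": {
  "moves": [
    {"x": 0, "y": 0, "z": 0.4, "rx": 0, "ry": 0, "rz": 0, "fingers": 1},
    {"x": 0, "y": 0, "z": 0.8, "rx": 0, "ry": 0, "rz": 0, "fingers": 1},
    {"x": 0, "y": 0, "z": 0.8, "rx": 0, "ry": 0, "rz": 0, "fingers": 1},
    {"x": 0, "y": 0, "z": 0.8, "rx": 0, "ry": 0, "rz": 0, "fingers": 1}
  ]
}}

```text
time_s: 11.72
tool_pos: [0.6158, 0.0217, 0.0286]
tool_rot: [180.0, 0.0, 160.5]
force: [-0.1, -1.6, 1.8]
grip_width: 0.0621
grasp_force: 25.0
```

```bash
python3 st.py .6159 .0216
```

```text
11.725 [0.61578 0.02166 0.0286 ] [1.7999e+02 1.0000e-02 1.6047e+02] F [-0.14 -1.58  1.84] M [-0.343  0.219  0.018] 0.0621 25.00036475714296
tool shift mm -0.13064556511817602 -0.015747453300797826
```

Contact comes exactly at home height. A tiny extra press, then release and rise clear, backing toward tool −x for a view of the stand and the other rings.

>>> {"fn": "drive_tool", "kwargs": {
  "moves": [
    {"x": 0, "y": 0, "z": 0.4, "rx": 0, "ry": 0, "rz": 0, "fingers": 1},
    {"x": 0, "y": 0, "z": 0.4, "rx": 0, "ry": 0, "rz": 0, "fingers": 1},
    {"x": 0, "y": 0, "z": 0, "rx": 0, "ry": 0, "rz": 0, "fingers": -1},
    {"x": 0, "y": 0, "z": 0, "rx": 0, "ry": 0, "rz": 0, "fingers": -1},
    {"x": 0, "y": 0, "z": 0, "rx": 0, "ry": 0, "rz": 0, "fingers": -1},
    {"x": 0, "y": 0, "z": 0, "rx": 0, "ry": 0, "rz": 0, "fingers": -1},
    {"x": 0, "y": 0, "z": -10, "rx": 0, "ry": 0, "rz": 0, "fingers": -1},
    {"x": 0, "y": 0, "z": -60, "rx": 0, "ry": 0, "rz": 0, "fingers": -1},
    {"x": 0, "y": 0, "z": -120, "rx": 0, "ry": 0, "rz": 0, "fingers": -1},
    {"x": -20, "y": 0, "z": -170, "rx": 0, "ry": 0, "rz": 0, "fingers": -1},
    {"x": -60, "y": 0, "z": -200, "rx": 0, "ry": 0, "rz": 0, "fingers": -1},
    {"x": -60, "y": 0, "z": -200, "rx": 0, "ry": 0, "rz": 0, "fingers": -1},
    {"x": -60, "y": 0, "z": -200, "rx": 0, "ry": 0, "rz": 0, "fingers": -1},
    {"x": -60, "y": 0, "z": -200, "rx": 0, "ry": 0, "rz": 0, "fingers": -1}
  ]
}}

```text
time_s: 13.48
tool_pos: [0.6708, 0.0023, 0.2268]
tool_rot: [-180.0, -0.2, 160.5]
force: [-0.7, -0.1, -0.7]
grip_width: 0.0871
grasp_force: 0.0
```

```bash
python3 st.py .477 -.302; python3 - <<'E'
from h import *
from cell import vision
c=vision.read_camera("wrist")
for P in ((.477,-.3025,.01),(.6187,-.2882,.01)): print(proj(c,P))
u=proj(c,[.6158,.0217,.03])[0].astype(int);print(u)
hsv=cv2.cvtColor(c["image"],cv2.COLOR_RGB2HSV).astype(int);M,a=comp((hsv[...,1]<75)&(hsv[...,2]>90),u)
print("wide seated",fit(c,M,(.6158,.0217),.031,.018,.036),a)
cv2.imwrite("pics/w3.png",cv2.resize(c["image"][60:200,200:370],(680,560),interpolation=cv2.INTER_CUBIC)[:,:,::-1])
E
```

```text
13.475 [0.67075 0.00233 0.22684] [-1.7998e+02 -1.7000e-01  1.6051e+02] F [-0.7  -0.15 -0.73] M [ 0.027  0.048 -0.002] 0.0871 0.0
tool shift mm 80.86731298094901 -351.5893023729571
[[-45.22780025 108.42963962]]
[[ 31.57257479 223.29132525]]
[284 128]
wide seated (array([0.61610541, 0.02208884]), np.float64(401.5725490196078)) 3186
```

View pics/w3.png

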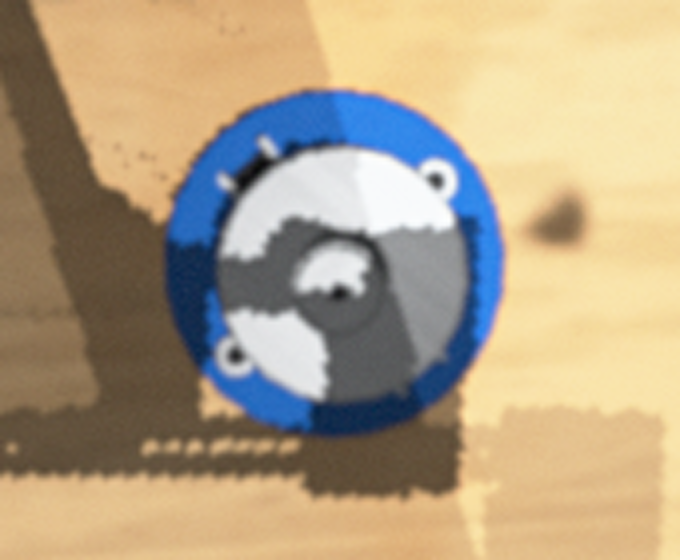

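The wide spacer is seated flat on the flange, centred round the spindle. Now a view of the brass one with the same geometry.

>>> {"fn": "drive_tool", "kwargs": {
  "moves": [
    {"x": 4, "y": -60, "z": 0, "rx": 0, "ry": 0, "rz": 0, "fingers": -1},
    {"x": 8, "y": -120, "z": 0, "rx": 0, "ry": 0, "rz": 0, "fingers": -1},
    {"x": 12, "y": -180, "z": 0, "rx": 0, "ry": 0, "rz": 0, "fingers": -1},
    {"x": 16, "y": -240, "z": 0, "rx": 0, "ry": 0, "rz": 0, "fingers": -1},
    {"x": 20, "y": -300, "z": 0, "rx": 0, "ry": 0, "rz": 0, "fingers": -1},
    {"x": 21, "y": -352, "z": 0, "rx": 0, "ry": 0, "rz": 0, "fingers": -1},
    {"x": 21, "y": -352, "z": 0, "rx": 0, "ry": 0, "rz": 0, "fingers": -1},
    {"x": 21, "y": -352, "z": 0, "rx": 0, "ry": 0, "rz": 0, "fingers": -1},
    {"x": 21, "y": -352, "z": 0, "rx": 0, "ry": 0, "rz": 0, "fingers": -1}
  ]
}}

```text
time_s: 14.65
tool_pos: [0.5358, -0.3208, 0.2278]
tool_rot: [179.9, -0.0, 160.7]
force: [1.1, -0.9, -0.2]
grip_width: 0.0872
grasp_force: 0.0
```

```bash
cat > meas.py <<'E'
from h import *
from cell import vision
import subprocess,sys
nm=sys.argv[1]; g,r,lo,hi,sm=dict(mid=((.477,-.3025),.026,19,34,110),nar=((.6187,-.2882),.021,3,15,110))[nm]
c=vision.read_camera("wrist"); u=proj(c,[*g,.009])[0]
hsv=cv2.cvtColor(c["image"],cv2.COLOR_RGB2HSV).astype(int);H,S,V=hsv[...,0],hsv[...,1],hsv[...,2]
x,y=u.astype(int);print("rgb/hsv at ring",hsv[y,x-int(r*800)],hsv[y,x+int(r*800)],"wood",hsv[y,x+45],u)
for s in(110,130,150):
    M,a=comp((H>=lo)&(H<=hi)&(S>s)&(V>40),u);yy,xx=np.nonzero(M);print(a,xx.min(),xx.max(),yy.min(),yy.max())
    p,e=fit(c,M,g,r,0,.018,.011);print(s,p,e)
subprocess.run(["python3","st.py",str(p[0]),str(p[1])])
cv2.imwrite(f"pics/{nm}.png",c["image"][:,:,::-1])
E
python3 meas.py mid
```

```text
14.7 [ 0.53577 -0.321    0.22793] [ 1.7995e+02 -2.0000e-02  1.6066e+02] F [ 0.56  0.7  -0.21] M [-0.015  0.018 -0.055] 0.0872 0.0
tool shift mm 61.166141287170134 -2.315804526040381
rgb/hsv at ring [ 22 196 138] [ 22 196  87] wood [ 16 109 216] [282.04878714 123.33002214]
1749 257 308 98 149
110 [ 0.4770518  -0.30263511] 104.67843137254903
1703 257 307 98 149
130 [ 0.47708258 -0.3028293 ] 114.54509803921567
1620 258 306 98 148
150 [ 0.47735072 -0.30273898] 153.42745098039217
```

>>> {"fn": "drive_tool", "kwargs": {
  "moves": [
    {"x": 61, "y": -2, "z": 0, "rx": 0, "ry": 0, "rz": 0, "fingers": -1},
    {"x": 61, "y": -2, "z": 60, "rx": 0, "ry": 0, "rz": 0, "fingers": -1},
    {"x": 61, "y": -2, "z": 120, "rx": 0, "ry": 0, "rz": 0, "fingers": -1},
    {"x": 61, "y": -2, "z": 170, "rx": 0, "ry": 0, "rz": 0, "fingers": -1},
    {"x": 61, "y": -2, "z": 195, "rx": 0, "ry": 0, "rz": 0, "fingers": -1},
    {"x": 61, "y": -2, "z": 210, "rx": 0, "ry": 0, "rz": 0, "fingers": -1},
    {"x": 61, "y": -2, "z": 215, "rx": 0, "ry": 0, "rz": 0, "fingers": -1},
    {"x": 61, "y": -2, "z": 215, "rx": 0, "ry": 0, "rz": 0, "fingers": -1},
    {"x": 61, "y": -2, "z": 215, "rx": 0, "ry": 0, "rz": 0, "fingers": -1}
  ]
}}

```text
time_s: 15.82
tool_pos: [0.4776, -0.305, 0.0144]
tool_rot: [180.0, 0.1, 160.5]
force: [0.4, -0.3, -0.5]
grip_width: 0.0869
grasp_force: 0.0
```

```bash
python3 st.py .4771 -.3027
```

```text
15.825 [ 0.47757 -0.30503  0.01443] [1.8000e+02 1.3000e-01 1.6048e+02] F [ 0.37 -0.29 -0.46] M [ 0.008  0.024 -0.014] 0.0869 0.0
tool shift mm 1.2220769930832258 2.043210919785826
```

>>> {"fn": "drive_tool", "kwargs": {
  "moves": [
    {"x": 1, "y": 2, "z": 3.5, "rx": 0, "ry": 0, "rz": 0, "fingers": -1},
    {"x": 1, "y": 2, "z": 3.5, "rx": 0, "ry": 0, "rz": 0, "fingers": -1},
    {"x": 1, "y": 2, "z": 3.5, "rx": 0, "ry": 0, "rz": 0, "fingers": -1},
    {"x": 1, "y": 2, "z": 3.5, "rx": 0, "ry": 0, "rz": 0, "fingers": -1}
  ]
}}

```text
time_s: 16.32
tool_pos: [0.4764, -0.3024, 0.0098]
tool_rot: [180.0, 0.0, 160.5]
force: [-0.1, -0.3, -0.5]
grip_width: 0.0869
grasp_force: 0.0
```

>>> {"fn": "drive_tool", "kwargs": {
  "moves": [
    {"x": 0, "y": 0, "z": 0, "rx": 0, "ry": 0, "rz": 0, "fingers": 1},
    {"x": 0, "y": 0, "z": 0, "rx": 0, "ry": 0, "rz": 0, "fingers": 1},
    {"x": 0, "y": 0, "z": 0, "rx": 0, "ry": 0, "rz": 0, "fingers": 1},
    {"x": 0, "y": 0, "z": 0, "rx": 0, "ry": 0, "rz": 0, "fingers": 1},
    {"x": 0, "y": 0, "z": 0, "rx": 0, "ry": 0, "rz": 0, "fingers": 1}
  ],
  "force": 25
}}

```text
time_s: 16.95
tool_pos: [0.4764, -0.3025, 0.0098]
tool_rot: [-180.0, 0.0, 160.5]
force: [0.2, -0.6, 0.4]
grip_width: 0.052
grasp_force: 25.0
```

```bash
python3 st.py .4771 -.3027
```

```text
16.95 [ 0.47637 -0.30246  0.00976] [-1.8000e+02  1.0000e-02  1.6047e+02] F [ 0.15 -0.61  0.35] M [ 0.025 -0.026 -0.035] 0.052 25.000031841918826
tool shift mm -0.7693135851808963 0.018259037451307886
```

>>> {"fn": "drive_tool", "kwargs": {
  "moves": [
    {"x": 0, "y": 0, "z": -20, "rx": 0, "ry": 0, "rz": 0, "fingers": 1},
    {"x": 0, "y": 0, "z": -75, "rx": 0, "ry": 0, "rz": 0, "fingers": 1},
    {"x": 0, "y": 0, "z": -130, "rx": 0, "ry": 0, "rz": 0, "fingers": 1},
    {"x": 0, "y": 0, "z": -190, "rx": 0, "ry": 0, "rz": 0, "fingers": 1},
    {"x": -5, "y": 60, "z": -190, "rx": 0, "ry": 0, "rz": 0, "fingers": 1},
    {"x": -10, "y": 120, "z": -190, "rx": 0, "ry": 0, "rz": 0, "fingers": 1},
    {"x": -15, "y": 180, "z": -190, "rx": 0, "ry": 0, "rz": 0, "fingers": 1},
    {"x": -20, "y": 240, "z": -190, "rx": 0, "ry": 0, "rz": 0, "fingers": 1},
    {"x": -23, "y": 300, "z": -190, "rx": 0, "ry": 0, "rz": 0, "fingers": 1},
    {"x": -23, "y": 352, "z": -170, "rx": 0, "ry": 0, "rz": 0, "fingers": 1},
    {"x": -23, "y": 352, "z": -130, "rx": 0, "ry": 0, "rz": 0, "fingers": 1},
    {"x": -23, "y": 352, "z": -105, "rx": 0, "ry": 0, "rz": 0, "fingers": 1},
    {"x": -23, "y": 352, "z": -94, "rx": 0, "ry": 0, "rz": 0, "fingers": 1},
    {"x": -23, "y": 352, "z": -94, "rx": 0, "ry": 0, "rz": 0, "fingers": 1},
    {"x": -23, "y": 352, "z": -94, "rx": 0, "ry": 0, "rz": 0, "fingers": 1},
    {"x": -23, "y": 352, "z": -94, "rx": 0, "ry": 0, "rz": 0, "fingers": 1},
    {"x": -23, "y": 352, "z": -94, "rx": 0, "ry": 0, "rz": 0, "fingers": 1}
  ]
}}

```text
time_s: 19.08
tool_pos: [0.6161, 0.0216, 0.1045]
tool_rot: [180.0, 0.1, 160.5]
force: [0.4, 0.3, -0.8]
grip_width: 0.0516
grasp_force: 25.0
```

```bash
python3 st.py .6158 .0217
```

```text
19.075 [0.6161  0.02165 0.10455] [1.7996e+02 6.0000e-02 1.6047e+02] F [ 0.39  0.27 -0.85] M [ 0.041 -0.01   0.01 ] 0.0516 24.99979828018695
tool shift mm 0.296487955472847 -0.04856922943795853
```

>>> {"fn": "drive_tool", "kwargs": {
  "moves": [
    {"x": 0.2, "y": 0, "z": 4, "rx": 0, "ry": 0, "rz": 0, "fingers": 1},
    {"x": 0.2, "y": 0, "z": 8, "rx": 0, "ry": 0, "rz": 0, "fingers": 1},
    {"x": 0.2, "y": 0, "z": 11, "rx": 0, "ry": 0, "rz": 0, "fingers": 1},
    {"x": 0.2, "y": 0, "z": 12, "rx": 0, "ry": 0, "rz": 0, "fingers": 1},
    {"x": 0.2, "y": 0, "z": 13, "rx": 0, "ry": 0, "rz": 0, "fingers": 1},
    {"x": 0.2, "y": 0, "z": 14, "rx": 0, "ry": 0, "rz": 0, "fingers": 1},
    {"x": 0.2, "y": 0, "z": 14, "rx": 0, "ry": 0, "rz": 0, "fingers": 1},
    {"x": 0.2, "y": 0, "z": 14, "rx": 0, "ry": 0, "rz": 0, "fingers": 1}
  ]
}}

```text
time_s: 20.08
tool_pos: [0.6155, 0.0217, 0.0898]
tool_rot: [180.0, 0.0, 160.5]
force: [1.0, -0.6, -0.9]
grip_width: 0.0514
grasp_force: 25.0
```

```bash
python3 st.py .6158 .0217
```

```text
20.075 [0.61552 0.02174 0.08982] [180.     0.   160.47] F [ 1.02 -0.57 -0.94] M [-0.004 -0.018 -0.014] 0.0514 24.999882127158344
tool shift mm -0.2761831780746289 0.06053969576116361
```

>>> {"fn": "drive_tool", "kwargs": {
  "moves": [
    {"x": 0, "y": 0, "z": 1, "rx": 0, "ry": 0, "rz": 0, "fingers": 1},
    {"x": 0, "y": 0, "z": 2, "rx": 0, "ry": 0, "rz": 0, "fingers": 1},
    {"x": 0, "y": 0, "z": 3, "rx": 0, "ry": 0, "rz": 0, "fingers": 1},
    {"x": 0, "y": 0, "z": 4, "rx": 0, "ry": 0, "rz": 0, "fingers": 1},
    {"x": 0, "y": 0, "z": 4, "rx": 0, "ry": 0, "rz": 0, "fingers": 1}
  ]
}}

```text
time_s: 20.7
tool_pos: [0.6155, 0.0217, 0.0856]
tool_rot: [-180.0, 0.0, 160.5]
force: [0.4, -0.9, -1.6]
grip_width: 0.0513
grasp_force: 25.0
```

```bash
python3 st.py .6158 .0217
```

```text
20.7 [0.61549 0.02169 0.08565] [-180.      0.    160.47] F [ 0.38 -0.88 -1.64] M [-0.108  0.038  0.047] 0.0513 24.99967646319419
tool shift mm -0.28762453325805354 0.11032356828799375
```

On the spindle. Home is at TCP 0.0458, so lower 36 mm to just above it.

>>> {"fn": "drive_tool", "kwargs": {
  "moves": [
    {"x": 0, "y": 0, "z": 3, "rx": 0, "ry": 0, "rz": 0, "fingers": 1},
    {"x": 0, "y": 0, "z": 6, "rx": 0, "ry": 0, "rz": 0, "fingers": 1},
    {"x": 0, "y": 0, "z": 10, "rx": 0, "ry": 0, "rz": 0, "fingers": 1},
    {"x": 0, "y": 0, "z": 14, "rx": 0, "ry": 0, "rz": 0, "fingers": 1},
    {"x": 0, "y": 0, "z": 18, "rx": 0, "ry": 0, "rz": 0, "fingers": 1},
    {"x": 0, "y": 0, "z": 22, "rx": 0, "ry": 0, "rz": 0, "fingers": 1},
    {"x": 0, "y": 0, "z": 26, "rx": 0, "ry": 0, "rz": 0, "fingers": 1},
    {"x": 0, "y": 0, "z": 30, "rx": 0, "ry": 0, "rz": 0, "fingers": 1},
    {"x": 0, "y": 0, "z": 34, "rx": 0, "ry": 0, "rz": 0, "fingers": 1},
    {"x": 0, "y": 0, "z": 36, "rx": 0, "ry": 0, "rz": 0, "fingers": 1},
    {"x": 0, "y": 0, "z": 36, "rx": 0, "ry": 0, "rz": 0, "fingers": 1},
    {"x": 0, "y": 0, "z": 36, "rx": 0, "ry": 0, "rz": 0, "fingers": 1}
  ]
}}

```text
time_s: 22.2
tool_pos: [0.6155, 0.0217, 0.0497]
tool_rot: [-180.0, -0.0, 160.5]
force: [-0.0, -0.5, -2.1]
grip_width: 0.0516
grasp_force: 25.0
```

```bash
python3 st.py .6158 .0217
```

```text
22.2 [0.61545 0.02169 0.04969] [-180.     -0.    160.47] F [-0.02 -0.55 -2.14] M [-0.246 -0.116  0.   ] 0.0516 24.999755322933197
tool shift mm -0.3278155444100475 0.12173043812521571
```

>>> {"fn": "drive_tool", "kwargs": {
  "moves": [
    {"x": 0, "y": 0, "z": 1, "rx": 0, "ry": 0, "rz": 0, "fingers": 1},
    {"x": 0, "y": 0, "z": 2, "rx": 0, "ry": 0, "rz": 0, "fingers": 1},
    {"x": 0, "y": 0, "z": 3, "rx": 0, "ry": 0, "rz": 0, "fingers": 1},
    {"x": 0, "y": 0, "z": 3.6, "rx": 0, "ry": 0, "rz": 0, "fingers": 1},
    {"x": 0, "y": 0, "z": 4.2, "rx": 0, "ry": 0, "rz": 0, "fingers": 1},
    {"x": 0, "y": 0, "z": 4.2, "rx": 0, "ry": 0, "rz": 0, "fingers": 1},
    {"x": 0, "y": 0, "z": 4.2, "rx": 0, "ry": 0, "rz": 0, "fingers": 1}
  ]
}}

```text
time_s: 23.08
tool_pos: [0.6156, 0.0217, 0.0457]
tool_rot: [180.0, 0.0, 160.5]
force: [-0.4, -1.0, 1.7]
grip_width: 0.0518
grasp_force: 25.0
```

```bash
python3 st.py .6158 .0217
```

```text
23.075 [0.61557 0.0217  0.04573] [1.7999e+02 1.0000e-02 1.6047e+02] F [-0.41 -1.03  1.66] M [-0.307  0.118 -0.004] 0.0518 25.000250679440796
tool shift mm -0.2138212926400802 0.0751037010252768
```

Contact at home height. Release, rise, and move to view the copper spacer.

>>> {"fn": "drive_tool", "kwargs": {
  "moves": [
    {"x": 0, "y": 0, "z": 0.4, "rx": 0, "ry": 0, "rz": 0, "fingers": 1},
    {"x": 0, "y": 0, "z": 0.4, "rx": 0, "ry": 0, "rz": 0, "fingers": 1},
    {"x": 0, "y": 0, "z": 0, "rx": 0, "ry": 0, "rz": 0, "fingers": -1},
    {"x": 0, "y": 0, "z": 0, "rx": 0, "ry": 0, "rz": 0, "fingers": -1},
    {"x": 0, "y": 0, "z": 0, "rx": 0, "ry": 0, "rz": 0, "fingers": -1},
    {"x": 0, "y": 0, "z": 0, "rx": 0, "ry": 0, "rz": 0, "fingers": -1},
    {"x": 0, "y": 0, "z": -10, "rx": 0, "ry": 0, "rz": 0, "fingers": -1},
    {"x": 0, "y": 0, "z": -60, "rx": 0, "ry": 0, "rz": 0, "fingers": -1},
    {"x": 0, "y": 0, "z": -120, "rx": 0, "ry": 0, "rz": 0, "fingers": -1},
    {"x": 0, "y": 0, "z": -170, "rx": 0, "ry": 0, "rz": 0, "fingers": -1},
    {"x": -30, "y": -52, "z": -182, "rx": 0, "ry": 0, "rz": 0, "fingers": -1},
    {"x": -60, "y": -104, "z": -182, "rx": 0, "ry": 0, "rz": 0, "fingers": -1},
    {"x": -90, "y": -156, "z": -182, "rx": 0, "ry": 0, "rz": 0, "fingers": -1},
    {"x": -120, "y": -208, "z": -182, "rx": 0, "ry": 0, "rz": 0, "fingers": -1},
    {"x": -150, "y": -260, "z": -182, "rx": 0, "ry": 0, "rz": 0, "fingers": -1},
    {"x": -166, "y": -291, "z": -182, "rx": 0, "ry": 0, "rz": 0, "fingers": -1},
    {"x": -166, "y": -291, "z": -182, "rx": 0, "ry": 0, "rz": 0, "fingers": -1},
    {"x": -166, "y": -291, "z": -182, "rx": 0, "ry": 0, "rz": 0, "fingers": -1},
    {"x": -166, "y": -291, "z": -182, "rx": 0, "ry": 0, "rz": 0, "fingers": -1}
  ]
}}

```text
time_s: 25.45
tool_pos: [0.6755, -0.3055, 0.228]
tool_rot: [179.9, 0.0, 160.6]
force: [0.4, 0.7, -0.6]
grip_width: 0.0871
grasp_force: 0.0
```

```bash
python3 meas.py nar
```

```text
25.5 [ 0.67544 -0.30571  0.22797] [1.7992e+02 2.0000e-02 1.6064e+02] F [0.18 0.1  0.05] M [ 0.002 -0.102  0.006] 0.0871 0.0
tool shift mm 58.83635792535067 -3.4053974027413823
rgb/hsv at ring [  9 168  94] [ 11 163  94] wood [ 17 106 211] [281.69231592 125.23625457]
2452 247 315 105 185
110 [ 0.61859579 -0.28902575] 1431.2901960784313
1039 261 301 105 146
130 [ 0.61860361 -0.28911926] 87.28627450980395
915 261 300 105 146
150 [ 0.61885375 -0.28924732] 133.66666666666669
```

View pics/nar.png

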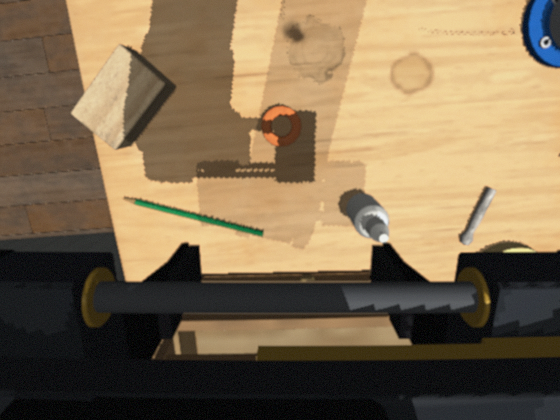

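The copper ring is at px (281,125) and the bottle stands at about (355,210), well off to the side. Descend straight down on the ring.

>>> {"fn": "drive_tool", "kwargs": {
  "moves": [
    {"x": 59, "y": -3, "z": 0, "rx": 0, "ry": 0, "rz": 0, "fingers": -1},
    {"x": 59, "y": -3, "z": 30, "rx": 0, "ry": 0, "rz": 0, "fingers": -1},
    {"x": 59, "y": -3, "z": 90, "rx": 0, "ry": 0, "rz": 0, "fingers": -1},
    {"x": 59, "y": -3, "z": 150, "rx": 0, "ry": 0, "rz": 0, "fingers": -1},
    {"x": 59, "y": -3, "z": 190, "rx": 0, "ry": 0, "rz": 0, "fingers": -1},
    {"x": 59, "y": -3, "z": 207, "rx": 0, "ry": 0, "rz": 0, "fingers": -1},
    {"x": 59, "y": -3, "z": 214, "rx": 0, "ry": 0, "rz": 0, "fingers": -1},
    {"x": 59, "y": -3, "z": 214, "rx": 0, "ry": 0, "rz": 0, "fingers": -1},
    {"x": 59, "y": -3, "z": 214, "rx": 0, "ry": 0, "rz": 0, "fingers": -1},
    {"x": 59, "y": -3, "z": 214, "rx": 0, "ry": 0, "rz": 0, "fingers": -1}
  ]
}}

```text
time_s: 26.75
tool_pos: [0.6189, -0.2915, 0.0149]
tool_rot: [180.0, 0.1, 160.5]
force: [0.6, 0.3, -0.0]
grip_width: 0.0866
grasp_force: 0.0
```

```bash
python3 st.py .6186 -.2891
```

```text
26.75 [ 0.61891 -0.29149  0.01495] [1.7999e+02 1.3000e-01 1.6047e+02] F [ 0.63  0.31 -0.02] M [-0.033 -0.009  0.008] 0.0866 0.0
tool shift mm 1.0921719278933997 2.1474670671890173
```

>>> {"fn": "drive_tool", "kwargs": {
  "moves": [
    {"x": 1, "y": 2, "z": 4, "rx": 0, "ry": 0, "rz": 0, "fingers": -1},
    {"x": 1, "y": 2, "z": 4, "rx": 0, "ry": 0, "rz": 0, "fingers": -1},
    {"x": 1, "y": 2, "z": 4, "rx": 0, "ry": 0, "rz": 0, "fingers": -1},
    {"x": 1, "y": 2, "z": 4, "rx": 0, "ry": 0, "rz": 0, "fingers": -1}
  ]
}}

```text
time_s: 27.25
tool_pos: [0.6178, -0.289, 0.0095]
tool_rot: [-180.0, -0.0, 160.5]
force: [0.1, 0.2, 0.4]
grip_width: 0.0873
grasp_force: 0.0
```

>>> {"fn": "drive_tool", "kwargs": {
  "moves": [
    {"x": 0, "y": 0, "z": 0, "rx": 0, "ry": 0, "rz": 0, "fingers": 1},
    {"x": 0, "y": 0, "z": 0, "rx": 0, "ry": 0, "rz": 0, "fingers": 1},
    {"x": 0, "y": 0, "z": 0, "rx": 0, "ry": 0, "rz": 0, "fingers": 1},
    {"x": 0, "y": 0, "z": 0, "rx": 0, "ry": 0, "rz": 0, "fingers": 1},
    {"x": 0, "y": 0, "z": 0, "rx": 0, "ry": 0, "rz": 0, "fingers": 1},
    {"x": 0, "y": 0, "z": 0, "rx": 0, "ry": 0, "rz": 0, "fingers": 1}
  ],
  "force": 25
}}

```text
time_s: 28.0
tool_pos: [0.6178, -0.2889, 0.0096]
tool_rot: [180.0, 0.0, 160.5]
force: [0.6, -0.3, 0.1]
grip_width: 0.0406
grasp_force: 25.0
```

```bash
python3 st.py .6186 -.2891;python3 st.py .6157 .0217
```

```text
28.0 [ 0.61784 -0.28891  0.00956] [1.8000e+02 1.0000e-02 1.6048e+02] F [ 0.6  -0.34  0.08] M [-0.008  0.033 -0.01 ] 0.0406 24.999881889671087
tool shift mm -0.7776815497164841 0.07669632224380721
28.0 [ 0.61784 -0.28891  0.00956] [1.8000e+02 1.0000e-02 1.6048e+02] F [ 0.6  -0.34  0.08] M [-0.008  0.033 -0.01 ] 0.0406 24.999881889671087
tool shift mm 105.85602944787603 292.0258386037068
```

>>> {"fn": "drive_tool", "kwargs": {
  "moves": [
    {"x": 0, "y": 0, "z": -20, "rx": 0, "ry": 0, "rz": 0, "fingers": 1},
    {"x": 0, "y": 0, "z": -75, "rx": 0, "ry": 0, "rz": 0, "fingers": 1},
    {"x": 0, "y": 0, "z": -130, "rx": 0, "ry": 0, "rz": 0, "fingers": 1},
    {"x": 0, "y": 0, "z": -160, "rx": 0, "ry": 0, "rz": 0, "fingers": 1},
    {"x": 20, "y": 55, "z": -160, "rx": 0, "ry": 0, "rz": 0, "fingers": 1},
    {"x": 40, "y": 110, "z": -160, "rx": 0, "ry": 0, "rz": 0, "fingers": 1},
    {"x": 60, "y": 165, "z": -160, "rx": 0, "ry": 0, "rz": 0, "fingers": 1},
    {"x": 80, "y": 220, "z": -160, "rx": 0, "ry": 0, "rz": 0, "fingers": 1},
    {"x": 100, "y": 270, "z": -160, "rx": 0, "ry": 0, "rz": 0, "fingers": 1},
    {"x": 106, "y": 292, "z": -150, "rx": 0, "ry": 0, "rz": 0, "fingers": 1},
    {"x": 106, "y": 292, "z": -120, "rx": 0, "ry": 0, "rz": 0, "fingers": 1},
    {"x": 106, "y": 292, "z": -100, "rx": 0, "ry": 0, "rz": 0, "fingers": 1},
    {"x": 106, "y": 292, "z": -94, "rx": 0, "ry": 0, "rz": 0, "fingers": 1},
    {"x": 106, "y": 292, "z": -94, "rx": 0, "ry": 0, "rz": 0, "fingers": 1},
    {"x": 106, "y": 292, "z": -94, "rx": 0, "ry": 0, "rz": 0, "fingers": 1},
    {"x": 106, "y": 292, "z": -94, "rx": 0, "ry": 0, "rz": 0, "fingers": 1},
    {"x": 106, "y": 292, "z": -94, "rx": 0, "ry": 0, "rz": 0, "fingers": 1}
  ]
}}

```text
time_s: 30.12
tool_pos: [0.6158, 0.0218, 0.1041]
tool_rot: [180.0, 0.0, 160.5]
force: [0.7, 0.6, -1.6]
grip_width: 0.0407
grasp_force: 25.0
```

```bash
python3 st.py .6157 .0217
```

```text
30.125 [0.61582 0.0218  0.10411] [1.7997e+02 4.0000e-02 1.6048e+02] F [ 0.74  0.65 -1.62] M [-0.018  0.035  0.005] 0.0407 24.999703648500144
tool shift mm 0.0812201447114406 -0.1371527612190444
```

Underside is at 94.5 mm and the spacer is centred. Ease down to about 80 mm.

>>> {"fn": "drive_tool", "kwargs": {
  "moves": [
    {"x": 0, "y": 0, "z": 4, "rx": 0, "ry": 0, "rz": 0, "fingers": 1},
    {"x": 0, "y": 0, "z": 8, "rx": 0, "ry": 0, "rz": 0, "fingers": 1},
    {"x": 0, "y": 0, "z": 11, "rx": 0, "ry": 0, "rz": 0, "fingers": 1},
    {"x": 0, "y": 0, "z": 12, "rx": 0, "ry": 0, "rz": 0, "fingers": 1},
    {"x": 0, "y": 0, "z": 13, "rx": 0, "ry": 0, "rz": 0, "fingers": 1},
    {"x": 0, "y": 0, "z": 13.5, "rx": 0, "ry": 0, "rz": 0, "fingers": 1},
    {"x": 0, "y": 0, "z": 13.5, "rx": 0, "ry": 0, "rz": 0, "fingers": 1},
    {"x": 0, "y": 0, "z": 13.5, "rx": 0, "ry": 0, "rz": 0, "fingers": 1}
  ]
}}

```text
time_s: 31.12
tool_pos: [0.6156, 0.0218, 0.0902]
tool_rot: [180.0, 0.0, 160.5]
force: [0.5, 0.5, -1.2]
grip_width: 0.0407
grasp_force: 25.0
```

```bash
python3 st.py .6157 .0217
```

```text
31.125 [0.61557 0.02177 0.09018] [1.7999e+02 1.0000e-02 1.6047e+02] F [ 0.49  0.54 -1.24] M [-0.012  0.012 -0.   ] 0.0407 24.999707490205765
tool shift mm -0.14890023006281544 -0.020965843442204937
```

>>> {"fn": "drive_tool", "kwargs": {
  "moves": [
    {"x": 0, "y": 0, "z": 1, "rx": 0, "ry": 0, "rz": 0, "fingers": 1},
    {"x": 0, "y": 0, "z": 2, "rx": 0, "ry": 0, "rz": 0, "fingers": 1},
    {"x": 0, "y": 0, "z": 3, "rx": 0, "ry": 0, "rz": 0, "fingers": 1},
    {"x": 0, "y": 0, "z": 4, "rx": 0, "ry": 0, "rz": 0, "fingers": 1},
    {"x": 0, "y": 0, "z": 4, "rx": 0, "ry": 0, "rz": 0, "fingers": 1}
  ]
}}

```text
time_s: 31.75
tool_pos: [0.6154, 0.0217, 0.0859]
tool_rot: [-180.0, -0.0, 160.5]
force: [0.4, -0.4, -0.6]
grip_width: 0.041
grasp_force: 25.0
```

```bash
python3 st.py .6157 .0217
```

```text
31.75 [0.61543 0.02173 0.08594] [-1.8000e+02 -1.0000e-02  1.6048e+02] F [ 0.44 -0.35 -0.62] M [-0.031  0.027  0.038] 0.041 24.999655466526747
tool shift mm -0.2621577303511149 0.0634274650333135
```

>>> {"fn": "drive_tool", "kwargs": {
  "moves": [
    {"x": 0, "y": 0, "z": 3, "rx": 0, "ry": 0, "rz": 0, "fingers": 1},
    {"x": 0, "y": 0, "z": 6, "rx": 0, "ry": 0, "rz": 0, "fingers": 1},
    {"x": 0, "y": 0, "z": 10, "rx": 0, "ry": 0, "rz": 0, "fingers": 1},
    {"x": 0, "y": 0, "z": 14, "rx": 0, "ry": 0, "rz": 0, "fingers": 1},
    {"x": 0, "y": 0, "z": 17, "rx": 0, "ry": 0, "rz": 0, "fingers": 1},
    {"x": 0, "y": 0, "z": 19, "rx": 0, "ry": 0, "rz": 0, "fingers": 1},
    {"x": 0, "y": 0, "z": 19, "rx": 0, "ry": 0, "rz": 0, "fingers": 1},
    {"x": 0, "y": 0, "z": 19, "rx": 0, "ry": 0, "rz": 0, "fingers": 1}
  ]
}}

```text
time_s: 32.75
tool_pos: [0.6155, 0.0217, 0.0671]
tool_rot: [180.0, 0.0, 160.5]
force: [-0.2, -1.0, -1.2]
grip_width: 0.0408
grasp_force: 25.0
```

```bash
python3 st.py .6157 .0217
```

```text
32.75 [0.61553 0.02174 0.06713] [179.99   0.   160.47] F [-0.25 -1.03 -1.25] M [-0.105  0.032 -0.034] 0.0408 24.9997441470623
tool shift mm -0.17519375243577984 0.02299246600786317
```

>>> {"fn": "drive_tool", "kwargs": {
  "moves": [
    {"x": 0, "y": 0, "z": 1, "rx": 0, "ry": 0, "rz": 0, "fingers": 1},
    {"x": 0, "y": 0, "z": 2, "rx": 0, "ry": 0, "rz": 0, "fingers": 1},
    {"x": 0, "y": 0, "z": 2.8, "rx": 0, "ry": 0, "rz": 0, "fingers": 1},
    {"x": 0, "y": 0, "z": 3.3, "rx": 0, "ry": 0, "rz": 0, "fingers": 1},
    {"x": 0, "y": 0, "z": 3.9, "rx": 0, "ry": 0, "rz": 0, "fingers": 1},
    {"x": 0, "y": 0, "z": 3.9, "rx": 0, "ry": 0, "rz": 0, "fingers": 1},
    {"x": 0, "y": 0, "z": 3.9, "rx": 0, "ry": 0, "rz": 0, "fingers": 1}
  ]
}}

```text
time_s: 33.62
tool_pos: [0.6156, 0.0217, 0.0635]
tool_rot: [180.0, 0.0, 160.5]
force: [-1.9, -0.9, 2.6]
grip_width: 0.0412
grasp_force: 25.0
```

```bash
python3 st.py .6157 .0217
```

```text
33.625 [0.61557 0.02174 0.06348] [1.7999e+02 1.0000e-02 1.6047e+02] F [-1.87 -0.92  2.6 ] M [-0.139  0.332  0.04 ] 0.0412 25.000394736416638
tool shift mm -0.13210775049748177 0.003441895280414206
```

Home contact. Release, rise, and back off for a final view.

>>> {"fn": "drive_tool", "kwargs": {
  "moves": [
    {"x": 0, "y": 0, "z": 0.3, "rx": 0, "ry": 0, "rz": 0, "fingers": 1},
    {"x": 0, "y": 0, "z": 0.3, "rx": 0, "ry": 0, "rz": 0, "fingers": 1},
    {"x": 0, "y": 0, "z": 0, "rx": 0, "ry": 0, "rz": 0, "fingers": -1},
    {"x": 0, "y": 0, "z": 0, "rx": 0, "ry": 0, "rz": 0, "fingers": -1},
    {"x": 0, "y": 0, "z": 0, "rx": 0, "ry": 0, "rz": 0, "fingers": -1},
    {"x": 0, "y": 0, "z": 0, "rx": 0, "ry": 0, "rz": 0, "fingers": -1},
    {"x": 0, "y": 0, "z": -10, "rx": 0, "ry": 0, "rz": 0, "fingers": -1},
    {"x": 0, "y": 0, "z": -60, "rx": 0, "ry": 0, "rz": 0, "fingers": -1},
    {"x": 0, "y": 0, "z": -120, "rx": 0, "ry": 0, "rz": 0, "fingers": -1},
    {"x": -20, "y": 0, "z": -165, "rx": 0, "ry": 0, "rz": 0, "fingers": -1},
    {"x": -60, "y": 0, "z": -165, "rx": 0, "ry": 0, "rz": 0, "fingers": -1},
    {"x": -60, "y": 0, "z": -165, "rx": 0, "ry": 0, "rz": 0, "fingers": -1},
    {"x": -60, "y": 0, "z": -165, "rx": 0, "ry": 0, "rz": 0, "fingers": -1},
    {"x": -60, "y": 0, "z": -165, "rx": 0, "ry": 0, "rz": 0, "fingers": -1}
  ]
}}

```text
time_s: 35.38
tool_pos: [0.6712, 0.0023, 0.2281]
tool_rot: [180.0, -0.1, 160.5]
force: [-0.9, -0.1, -0.2]
grip_width: 0.0872
grasp_force: 0.0
```

```bash
python3 - <<'E'
from h import *
from cell import vision
c=vision.read_camera("wrist");s=vision.read_camera("scene")
a=cv2.resize(c["image"][60:200,210:360],(400,373),interpolation=cv2.INTER_CUBIC)
b=cv2.resize(s["image"][150:270,180:300],(373,373),interpolation=cv2.INTER_CUBIC)
cv2.imwrite("pics/end.png",np.hstack([a,b])[:,:,::-1])
E
```

```text
(no output)
```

View pics/end.png

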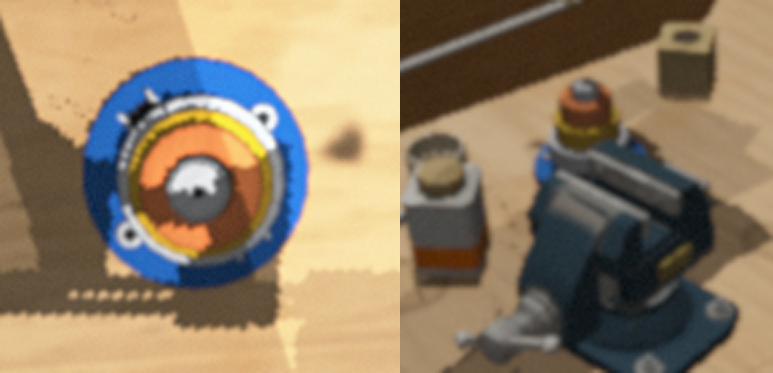

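The final view shows grey, brass and copper stacked concentric and flat, with the spindle tip out on top at (198,190). The tin is upright and undisturbed.

```bash
python3 -c "
from cell import workorder
print(workorder.sign_off())"
```

```text
the job is handed in; nothing more can be done
None
```

The three spacers are on the spindle in order (grey, brass, copper), each lowered to light contact at its home height, and the job was handed in at about 35 s with the tin and bottle untouched.

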